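# Padlocks into their display trays

## Robot

A 6-joint arm with a two-finger parallel gripper is mounted at the origin on the work surface. World frame = base frame: x ahead of the robot, y to its left, z up, the work surface at z = 0. Lengths are in m, angles in rad, forces in N, time in s.
With the tool pointing down it reaches from about 0.25 to 0.725 m from the base axis. Payload 4 kg.
Tool frame: the origin (TCP) lies on the front face of the gripper's body, between the roots of the fingers; the fingertips stand 73 mm ahead of it and the grasp point (between the pads) lies bot.tcp_to_grasp ahead of it (bot.tcp_to_grasp is the distance from the TCP to the grasp point, in m); z points along the fingers, y is the line along which they close (so a half turn about z gives the same grasp; the last joint's range is limited). The gripper opens to 85 mm and grips with 20 to 120 N. Pads are 22 mm wide; open, the fingers measure 114 mm over their backs; the gripper's body (76 mm by 85 mm) begins 54 mm behind the grasp point. The pads swing forward as they close: fully open they stand 13 mm farther back than shut.
Start: joints at [1.124, 0.241, 0.005, 1.335, 0, 1.571], TCP at [0.216, 0.451, 0.304] pointing down, gripper open.
Joint ranges: [-2.72, 2.72], [-1.05, 1.87], [-1.09, 1.28], [-1.99, 2.15], [-1.42, 1.44], [-3.14, 3.14]. Speed limits (rad/s): [2.79, 2.79, 3.14, 3.14, 3.14, 3.14].

## Interface

Orientations are given as a unit quaternion [x, y, z, w].
In Python, from workcell import bot gives the robot as it stands.
- The arm moves only by the shell command python3 -m jog 'ROWS' [OPENING]. ROWS is JSON, one flat list of numbers, 6 for each row, row after row: the shift along the world's x, y, z scaled (see below), then the turn, a rotation vector about the world's x, y, z scaled (see below). In form: [tx, ty, tz, wx, wy, wz, tx, ty, tz, wx, wy, wz, ...]. A call has 1 to 10 rows; each row is the pose to reach, as a shift and turn from the pose commanded when the call began; what a row does not reach only later rows make up. The controller multiplies each number of a shift by 800 mm and each number of a turn by 2 rad. A row lasts 1/12 s, in which the tool goes at most 41.7 mm and 7.16 degrees, less where a joint would pass 70% of its speed; a pose out of reach is approached as far as the arm can. A call with a number of a shift or a turn outside -1 to 1 is refused whole. A call with a gripper value outside its range is refused whole. OPENING is the opening, from -1 (shut) to 1 (fully open), set as the call begins (- or left out, the last holds). The fingers move at their own pace and stop on an object; the grip force is fixed at half the most. Time passes only in rows, so rows that repeat a pose let the fingers close. It gives the time, the measured TCP pose, the force, the opening and the grip force at its end, in the units of the state.
- bot.get_obs(): the state, without advancing time (a new reading comes with each control period).
- bot.camera(name): name is "side" or "top" or "wrist"; returns (picture, depth): 480x640x3 uint8, red, green, blue; 480x640 float32, m along the optical axis (not along the pixel's ray), 0 where there is no reading.
- bot.calibration(name): a dict with "intrinsics" (3x3 intrinsics, pixels), "dist" ([k1, k2, p1, p2, k3] as OpenCV has them; the pictures are not rectified), "pose" (4x4, takes a point from camera to world coordinates). Camera axes: x right, y up, looking along -z (the intrinsics and any distortion apply to the point x, -y, -z); pixel columns grow to the right and rows downward; lengths in m; the calibration is good to about 2 mm. A picture is of the moment at which its call begins: read the wrist's pose just before it. calibration takes no time and is no camera call; for the wrist camera it gives the pose at the moment of the call.
- bot.job_done(): hands the job in; it is judged then, once.
Trained networks look in the newest picture that a camera, given by its name, has taken for a name from the list of things; names that differ only in an ending like _2 or _b are one class to them, and where a whole thing is asked for, a point or a joint stands for the part that bears it (a point fixed in the world has none). Each returns a list of dicts, best first, with "confidence" (0 to 1); they miss things now and then, are a little off and sometimes report something else, mostly with a low value. They report only what shows in the picture. A call takes as long as a camera call. They do not tell look-alikes from the thing itself.
- bot.find_in(label, camera): "at" ([x, y, z] in m, in the coordinates of the camera as it stood for that picture, good to about 4 mm: the middle of the surface that is visible of it).
- bot.tip_of(label, camera): "at" ([x, y, z] in m, in the coordinates of the camera as it stood for that picture, good to about 4 mm: a listed point, or the origin of a listed thing).
The state is a dict: "clock": time; "joint_pos": joint angles; "joint_vel": joint speeds; "tau": joint torques, N m; "eef_pos": TCP position; "tool_rot": TCP orientation; "ft_force": force on the tool from outside, world axes, zero at the start; "ft_torque": the same for the moment, N m; "grip_width": finger opening in m; "grasp_force": force on a finger pad.
Only numpy, scipy, OpenCV 4.12 (cv2) and the standard library are available. Lean on these libraries where they do the work, as an engineer would, in place of code of your own. Each camera call takes 0.05 s, during which the arm holds its last target. There are 200 camera calls.

## Task

Tidy the locksmith's counter: lay each of the four brass padlocks in the tray of its own size, the largest padlock in the largest tray and so on down to the smallest in the smallest. Each should lie flat on the felt, in the middle of its tray and lengthwise along it, inside the rim, let go and at rest. Leave the two steel lock cylinders where they are.

Things in the scene. Friction and masses are not known exactly. Their poses are not given: they have to be found in the camera images.
- lock_xl_center (a point): The largest of the four brass padlocks, loose, lying flat on its back: block-shaped brass body 60 mm wide (its y), 50 mm long (its x), 24 mm thick (its z, up), and a U-shaped steel shackle at its +x end; 92 mm long overall. This point is the middle of the whole outline, half-way up; the middle of the brass body lies 21 mm from it towards -x. Its flat sides (facing its +y and -y) are the ones to grip.
- lock_l_center (a point): The second largest of the four brass padlocks, loose, lying flat on its back: block-shaped brass body 47 mm wide (its y), 40 mm long (its x), 20 mm thick (its z, up), and a U-shaped steel shackle at its +x end; 73 mm long overall. This point is the middle of the whole outline, half-way up; the middle of the brass body lies 16.5 mm from it towards -x. Its flat sides (facing its +y and -y) are the ones to grip.
- lock_m_center (a point): The second smallest of the four brass padlocks, loose, lying flat on its back: block-shaped brass body 36 mm wide (its y), 31 mm long (its x), 17 mm thick (its z, up), and a U-shaped steel shackle at its +x end; 57 mm long overall. This point is the middle of the whole outline, half-way up; the middle of the brass body lies 13 mm from it towards -x. Its flat sides (facing its +y and -y) are the ones to grip.
- lock_s_center (a point): The smallest of the four brass padlocks, loose, lying flat on its back: block-shaped brass body 27 mm wide (its y), 24 mm long (its x), 15 mm thick (its z, up), and a U-shaped steel shackle at its +x end; 44 mm long overall. This point is the middle of the whole outline, half-way up; the middle of the brass body lies 10 mm from it towards -x. Its flat sides (facing its +y and -y) are the ones to grip.
- tray_xl: The largest of the four grey trays with blue felt, fixed to the counter: 122 mm long (its x) by 94 mm wide (its y) outside, rim 3 mm thick and 7 mm high, felt floor 4 mm above the counter. Origin: centre of its underside, on the counter; z up. A padlock may lie either way round in it.
- tray_l: The second largest of the four grey trays with blue felt, fixed to the counter: 103 mm long (its x) by 81 mm wide (its y) outside, rim 3 mm thick and 7 mm high, felt floor 4 mm above the counter. Origin: centre of its underside, on the counter; z up. A padlock may lie either way round in it.
- tray_m: The second smallest of the four grey trays with blue felt, fixed to the counter: 87 mm long (its x) by 70 mm wide (its y) outside, rim 3 mm thick and 7 mm high, felt floor 4 mm above the counter. Origin: centre of its underside, on the counter; z up. A padlock may lie either way round in it.
- tray_s: The smallest of the four grey trays with blue felt, fixed to the counter: 74 mm long (its x) by 61 mm wide (its y) outside, rim 3 mm thick and 7 mm high, felt floor 4 mm above the counter. Origin: centre of its underside, on the counter; z up. A padlock may lie either way round in it.
- euro_center (a point): A loose steel door-lock cylinder lying flat, 62 mm long (its x), 29 mm wide, 17 mm high; not a padlock, to be left alone. This point is its centre.
- rim_center (a point): A loose round steel lock cylinder standing on its flange, 42 mm across at the foot, 33 mm above, 30 mm high; not a padlock, to be left alone. This point is its centre.
Things that resemble listed ones, but are neither listed nor needed, are in the scene too. Leave any turquoise look-alike of the part that bears lock_m_center alone. What is shaped like the tray_s but green is not meant.

How it is judged:
By the outcome, as a careful person would: the job done as asked, in the order asked, and still so for the second after the job is handed in, with the robot touching nothing.
It also fails if it takes over 99 s, if anything falls off the work surface, if the arm or the gripper's body presses on something with over 40 N, if the wrist force passes 120 N, or if a joint passes its speed limit or range.

## Working session

There is one attempt and no reset: what is moved stays moved. The work goes in short steps, Python scripts to look and compute and a shell command to move; the robot and the scene stay as the last step left them, time stands still between calls to the robot, and variables do not carry over. Pictures are saved under pics/ and viewed, at most 14 in all, crops included, and the job is handed in when it is done.

```bash
ls; mkdir -p pics; python3 - <<'E'
from workcell import bot
import cv2
print(bot.get_obs()['clock'],bot.tcp_to_grasp)
for n in ['top','side']:
    p,d=bot.camera(n); cv2.imwrite(f'pics/{n}0.png',p[:,:,::-1]); c=bot.calibration(n); print(c)
E
```

```text
pics
0.0 0.0539
{'intrinsics': array([[486.3363889 ,   0.        , 315.88107914],
       [  0.        , 486.3363889 , 238.68701586],
       [  0.        ,   0.        ,   1.        ]]), 'dist': array([0.0166344, 0.       , 0.       , 0.       , 0.       ]), 'pose': array([[ 0.13151877,  0.96469116, -0.22819681,  0.29156998],
       [-0.9912942 ,  0.12942727, -0.0241741 , -0.00225907],
       [ 0.00621435,  0.22938952,  0.97331487,  1.04664026],
       [ 0.        ,  0.        ,  0.        ,  1.        ]])}
{'intrinsics': array([[482.93995173,   0.        , 318.67656799],
       [  0.        , 482.93995173, 238.06340315],
       [  0.        ,   0.        ,   1.        ]]), 'dist': array([-0.10233467,  0.        ,  0.        ,  0.        ,  0.        ]), 'pose': array([[ 0.98762361,  0.10142521, -0.11963502,  0.35514119],
       [-0.15634989,  0.69707358, -0.69974505, -0.83749815],
       [ 0.01242262,  0.70978965,  0.70430415,  0.89260564],
       [ 0.        ,  0.        ,  0.        ,  1.        ]])}
```

View pics/top0.png

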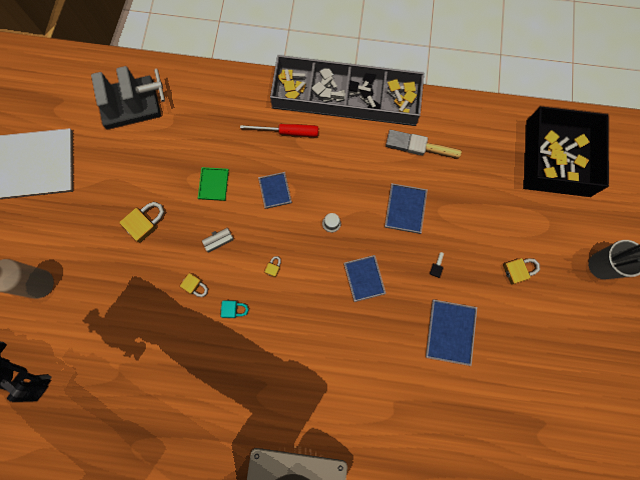

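View pics/side0.png

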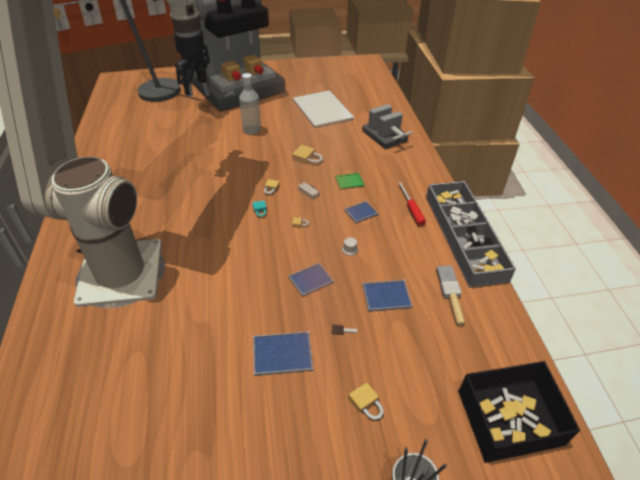

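The top view shows these things:
- **Padlocks:** XL at (142,222), L at (520,268), M at (194,285) and S at (273,267). All four are brass. The turquoise look-alike at (234,309) is to be left alone.
- **Trays:** XL at (452,332), L at (406,208), M at (365,278) and S at (275,190). All four are blue. The green look-alike is at (213,184).

Next I'll measure them with colour and depth.

```bash
cat > h.py <<'E'
import numpy as np,cv2
from workcell import bot
from scipy.spatial.transform import Rotation as R
H={'xl':.024,'l':.020,'m':.017,'s':.015}; OFF={'xl':.021,'l':.0165,'m':.013,'s':.010}
def look(n):
    c=bot.calibration(n); p,d=bot.camera(n); return p,d,c
def onplane(uv,c,z):
    q=cv2.undistortPoints(np.float64(uv).reshape(-1,1,2),c['intrinsics'],c['dist']).reshape(-1,2)
    r=np.c_[q[:,0],-q[:,1],-np.ones(len(q))]@c['pose'][:3,:3].T; o=c['pose'][:3,3]
    return (o+r*((z-o[2])/r[:,2])[:,None])
def xyz(d,c):
    v,u=np.mgrid[:480,:640]; uv=np.c_[u.ravel(),v.ravel()].astype(float)
    q=cv2.undistortPoints(uv.reshape(-1,1,2),c['intrinsics'],c['dist']).reshape(-1,2); z=d.ravel()
    return (np.c_[q[:,0]*z,-q[:,1]*z,-z]@c['pose'][:3,:3].T+c['pose'][:3,3]).reshape(480,640,3)
def rect(P):
    (x,y),(w,h),a=cv2.minAreaRect((P[:,:2]*1e4).astype(np.float32))
    if w<h: w,h,a=h,w,a+90
    return x/10,y/10,w/10,h/10,(a+90)%180-90   # mm, long-axis angle
def comps(m,amin):
    n,l,s,_=cv2.connectedComponentsWithStats(m.astype(np.uint8))
    return [(l==i) for i in range(1,n) if s[i,4]>amin]
E
cat > m.py <<'E'
from h import *
p,d,c=look('top'); hsv=cv2.cvtColor(p,cv2.COLOR_RGB2HSV); h,s,v=[hsv[...,i].astype(int) for i in range(3)]
W=xyz(d,c)
for px in [(240,320),(450,560),(332,452),(222,142),(268,520)]: print(px,W[px].round(3),hsv[px])
def fit(m,z):
    uv=np.argwhere(m)[:,::-1]; r=rect(onplane(cv2.convexHull(uv.astype(np.float32)).reshape(-1,2),c,z)); return np.mean(uv,0).round(),np.round(r,1)
for m in comps((h>100)&(h<130)&(s>100)&(v>50),300): print('tray',*fit(m,.004))
for n,(u,w) in dict(xl=(142,222),l=(520,268),m=(194,285),s=(273,267)).items():
    b=np.zeros((480,640),bool); r=30 if n in('xl','l') else 18; b[w-r:w+r,u-r:u+r]=1
    brass=b&(h>20)&(h<35)&(s>110)&(v>110); cs=comps(brass,20); m=max(cs,key=lambda a:a.sum())
    a=b&((m)|((s<80)&(v>120)))
    a=max(comps(a,20),key=lambda q:q.sum())
    print(n,'body',*fit(m,H[n]),'all',*fit(a,H[n]/2))
E
python3 m.py
```

```text
(240, 320) [ 0.535  0.014 -0.   ] [ 12 201 152]
(450, 560) [ 0.172 -0.517 -0.001] [ 13 200 172]
(332, 452) [ 0.374 -0.287  0.005] [110 148 102]
(222, 142) [0.518 0.401 0.025] [ 25 185 182]
(268, 520) [ 0.527 -0.419  0.017] [ 24 191 182]
tray [274. 190.] [636.7 131.3  65.9  52.8  20.4]
tray [406. 208.] [ 633.6 -166.6   95.2   73.1   -2.7]
tray [364. 278.] [464.1 -91.5  79.4  61.9  21.8]
tray [451. 332.] [ 374.3 -286.1  114.4   86.    -2.6]
xl body [136. 224.] [512.5 414.6  56.5  46.2  52.5] all [136. 224.] [515.1 419.5  57.2  46.7  52.5]
l body [518. 270.] [ 521.1 -414.    43.7   36.    25.7] all [521. 269.] [ 529.6 -431.    65.3   44.2  -64.3]
m body [189. 283.] [401.9 277.4  32.2  27.4 -25.4] all [189. 283.] [402.8 279.7  32.5  27.6 -25.4]
s body [272. 269.] [454.3 108.8  24.7  21.2  75.8] all [273. 267.] [464.7 107.2  40.4  24.9 -14.2]
```

```bash
cat > plan.py <<'E'
from h import *
import sys
# rows for goal: body-centre x y (mm), tcp z(mm), width-axis angle deg
def go(x,y,z,a):
    o=bot.get_obs(); M=R.from_quat(o['tool_rot']).as_matrix(); p=o['eef_pos']
    ya=np.degrees(np.arctan2(M[1,1],M[0,1])); dy=(a-ya+90)%180-90
    s=(np.array([x,y,z])/1e3-p)/.8
    til=np.cross(M[:,2],[0,0,-1])
    print('clock',round(o['clock'],2),'yaw_y',round(ya,1),'z',M[:,2].round(3),'j',np.round(o['joint_pos'],2),'F',np.round(o['ft_force'],1),'w',round(o['grip_width'],4))
    print('shift',s.round(4),'turn',(til/2).round(4)[:2],'wz',round(np.radians(dy)/2,4),'alt',round(np.radians(dy-np.sign(dy)*180)/2,4))
if __name__=='__main__': go(*map(float,sys.argv[1:]))
E
python3 plan.py 512.5 414.6 250 52.5; python3 -c "
from h import *
c=bot.calibration('wrist');o=bot.get_obs();print(c['pose'].round(3),o['eef_pos'],c['intrinsics'].round())"
```

```text
clock 0.15 yaw_y 64.4 z [-0.001 -0.002 -1.   ] j [1.12 0.24 0.   1.34 0.   1.57] F [ 1.2  0.4 -0.3] w 0.0856
shift [ 0.3708 -0.045  -0.0665] turn [ 0.0008 -0.0004] wz -0.1039 alt 1.4669
[[ 0.432 -0.869 -0.241  0.154]
 [ 0.902  0.416  0.117  0.48 ]
 [-0.002 -0.268  0.963  0.372]
 [ 0.     0.     0.     1.   ]] [0.21586771 0.45058337 0.3032044 ] [[354.   0. 320.]
 [  0. 354. 238.]
 [  0.   0.   1.]]
```

```bash
python3 -m jog '[0.37,-0.045,-0.067,0,0,-0.104,0.37,-0.045,-0.067,0,0,-0.104,0.37,-0.045,-0.067,0,0,-0.104,0.37,-0.045,-0.067,0,0,-0.104,0.37,-0.045,-0.067,0,0,-0.104,0.37,-0.045,-0.067,0,0,-0.104,0.37,-0.045,-0.067,0,0,-0.104,0.37,-0.045,-0.067,0,0,-0.104,0.37,-0.045,-0.067,0,0,-0.104,0.37,-0.045,-0.067,0,0,-0.104]' 1
python3 - <<'E'
from h import *
p,d,c=look('wrist'); cv2.imwrite('pics/w1.png',p[:,:,::-1])
E
python3 plan.py 512.5 414.6 79 52.5
```

```text
clock: 0.98
eef_pos: [0.512, 0.4144, 0.2491]
tool_rot: [0.322, 0.947, -0.001, -0.001]
ft_force: [-0.7, -0.1, 1.2]
grip_width: 0.0855
grasp_force: 0.0
clock 1.03 yaw_y 52.5 z [-0.002 -0.001 -1.   ] j [0.68 0.59 0.39 1.37 0.   1.34] F [ 0.1  0.1 -0.4] w 0.0856
shift [ 0.0016 -0.0004 -0.2136] turn [ 0.0003 -0.0008] wz 0.0 alt -1.5708
```

View pics/w1.png

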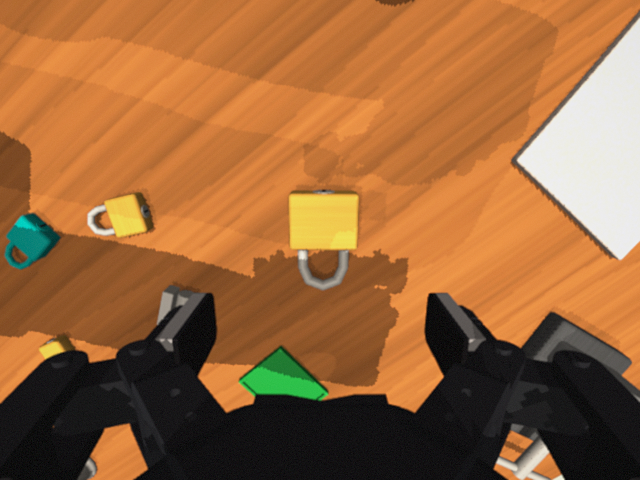

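The wrist view shows XL brass padlock's body at (324,221) with its shackle below it. It is square between the fingers. I'll measure it from this view.

```bash
cat > w.py <<'E'
from h import *
import sys
n=sys.argv[1]; ex=np.array(list(map(float,sys.argv[2:4])))
p,d,c=look('wrist'); hsv=cv2.cvtColor(p,cv2.COLOR_RGB2HSV); h,s,v=[hsv[...,i].astype(int) for i in range(3)]
m=(h>20)&(h<35)&(s>110)&(v>110)
W=xyz(d,c)
if n in H: m&=W[...,2]>H[n]-.004
best=None
for k in comps(m,150):
    uv=np.argwhere(k)[:,::-1].astype(np.float32)
    r=rect(onplane(cv2.convexHull(uv).reshape(-1,2),c,H[n])); print(uv.mean(0).round(),np.round(r,1), 'ztop',W[k][:,2].mean().round(4))
E
python3 w.py xl 0 0
```

```text
[323. 222.] [512.7 416.2  56.5  46.   51.3] ztop 0.0237
```

```bash
python3 -m jog '[0.002,0.001,-0.05,0,0,-0.005,0.002,0.001,-0.1,0,0,-0.005,0.002,0.001,-0.15,0,0,-0.005,0.002,0.001,-0.19,0,0,-0.005,0.002,0.001,-0.2125,0,0,-0.005,0.002,0.001,-0.2125,0,0,-0.005,0.002,0.001,-0.2125,0,0,-0.005]' 1
python3 -m jog '[0,0,0,0,0,0,0,0,0,0,0,0,0,0,0,0,0,0,0,0,0,0,0,0,0,0,0,0,0,0,0,0,0,0,0,0,0,0,0,0,0,0,0,0,0,0,0,0]' -1
python3 -c "
from h import *
p,d,c=look('wrist'); cv2.imwrite('pics/w2.png',p[:,:,::-1])"; python3 plan.py 512.6 415.4 79 52.5
```

```text
clock: 1.67
eef_pos: [0.5118, 0.4163, 0.0804]
tool_rot: [0.325, 0.946, -0.001, -0.001]
ft_force: [-0.3, -0.4, 0.2]
grip_width: 0.0856
grasp_force: 0.0
clock: 2.33
eef_pos: [0.5147, 0.417, 0.084]
tool_rot: [0.326, 0.945, 0.003, 0.001]
ft_force: [-1.5, -0.7, 7.3]
grip_width: 0.0579
grasp_force: 66.2
clock 2.38 yaw_y 51.9 z [ 0.004  0.004 -1.   ] j [0.68 0.71 0.16 1.02 0.   1.35] F [-1.4 -0.5  6.9] w 0.0578
shift [-0.0027 -0.002  -0.0062] turn [-0.002   0.0019] wz 0.005 alt -1.5658
```

View pics/w2.png

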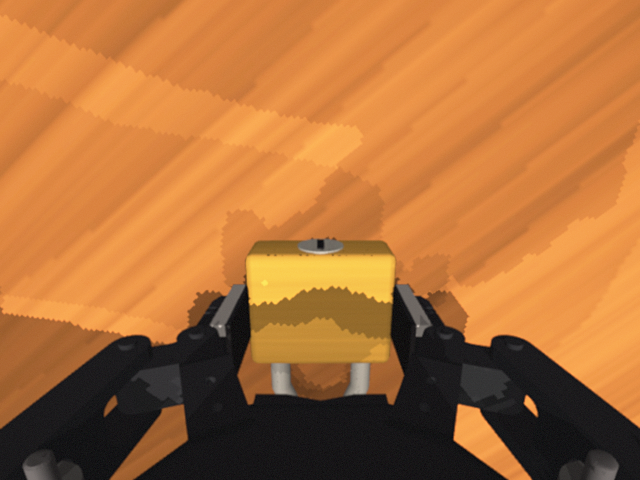

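The XL body is held at (322,300), but the wrist reads 7 N up, so the fingertips reached the table. I'll open and regrip 12 mm higher, which will also clear the tray rim.

```bash
python3 -m jog '[0,0,0,0,0,0,0,0,0,0,0,0,0,0,0.015,0,0,0,0,0,0.015,0,0,0,0,0,0.015,0,0,0]' 0.8
python3 -m jog '[0,0,0,0,0,0,0,0,0,0,0,0,0,0,0,0,0,0,0,0,0,0,0,0,0,0,0,0,0,0,0,0,0,0,0,0]' -1
python3 plan.py 0 0 0 0
python3 w.py xl 0 0
```

```text
clock: 2.8
eef_pos: [0.5145, 0.4163, 0.0938]
tool_rot: [0.326, 0.945, 0.001, 0.001]
ft_force: [0.1, -0.1, 0.3]
grip_width: 0.077
grasp_force: 0.0
clock: 3.3
eef_pos: [0.5155, 0.4166, 0.0968]
tool_rot: [0.326, 0.945, 0.003, 0.002]
ft_force: [-1.1, -2.3, 13.8]
grip_width: 0.0039
grasp_force: 7.4
clock 3.3 yaw_y 51.9 z [ 0.006  0.003 -1.   ] j [ 0.68  0.7   0.18  1.04 -0.    1.35] F [-1.1 -2.3 13.8] w 0.0039
shift [-0.6444 -0.5208 -0.121 ] turn [-0.0017  0.0029] wz -0.4528 alt 1.118
[317. 266.] [505.  424.9  56.1  24.6  51.8] ztop 0.0228
```

Correction: 73 mm is the tip reach with the fingers shut, and it is shorter when they're open. The higher grip slipped over the top of the padlock. I'll open, lift and look again.

```bash
python3 -m jog '[0,0,0.02,0,0,0,0,0,0.04,0,0,0,0,0,0.05,0,0,0,0,0,0.1,0,0,0,0,0,0.1,0,0,0,0,0,0.1,0,0,0,0,0,0.1,0,0,0]' 1
python3 w.py xl 0 0; python3 plan.py 512.6 415.4 72.5 52
```

```text
clock: 3.93
eef_pos: [0.5136, 0.4157, 0.1721]
tool_rot: [0.326, 0.945, 0.0, 0.0]
ft_force: [0.1, -0.3, 0.3]
grip_width: 0.0835
grasp_force: 0.0
[322. 240.] [511.3 419.4  56.9  39.4  52.9] ztop 0.0235
clock 3.98 yaw_y 51.9 z [-0.002 -0.001 -1.   ] j [0.68 0.64 0.27 1.2  0.   1.35] F [-0.2 -0.   0.2] w 0.0853
shift [-7.000e-04  1.000e-04 -1.233e-01] turn [ 0.0006 -0.0008] wz 0.0008 alt -1.57
```

```bash
python3 -m jog '[0,0,-0.05,0,0,0,0,0,-0.09,0,0,0,0,0,-0.123,0,0,0,0,0,-0.123,0,0,0,0,0,-0.123,0,0,0]' 1
python3 -m jog '[0,0,0,0,0,0,0,0,0,0,0,0,0,0,0,0,0,0,0,0,0,0,0,0,0,0,0,0,0,0]' -1
python3 -m jog '[0,0,0.04,0,0,0,0,0,0.08,0,0,0,0,0,0.12,0,0,0,0,0,0.12,0,0,0,0,0,0.12,0,0,0]'
python3 plan.py 0 0 0 0
python3 -c "
from h import *
p,d,c=look('wrist'); cv2.imwrite('pics/w3.png',p[:,:,::-1])"
```

```text
clock: 4.4
eef_pos: [0.5118, 0.4142, 0.0706]
tool_rot: [0.326, 0.945, -0.003, -0.002]
ft_force: [0.7, -0.8, 0.4]
grip_width: 0.0854
grasp_force: 0.0
clock: 4.82
eef_pos: [0.515, 0.4169, 0.0768]
tool_rot: [0.326, 0.945, 0.002, 0.001]
ft_force: [1.4, 1.0, 6.6]
grip_width: 0.0585
grasp_force: 69.1
clock: 5.23
eef_pos: [0.5146, 0.4165, 0.1723]
tool_rot: [0.326, 0.945, 0.002, 0.001]
ft_force: [-0.5, 0.2, -4.8]
grip_width: 0.0584
grasp_force: 67.9
clock 5.23 yaw_y 51.9 z [ 0.004  0.003 -1.   ] j [ 0.68  0.63  0.27  1.2  -0.    1.35] F [-0.5  0.2 -4.8] w 0.0584
shift [-0.6432 -0.5206 -0.2154] turn [-0.0016  0.002 ] wz -0.453 alt 1.1178
```

View pics/w3.png

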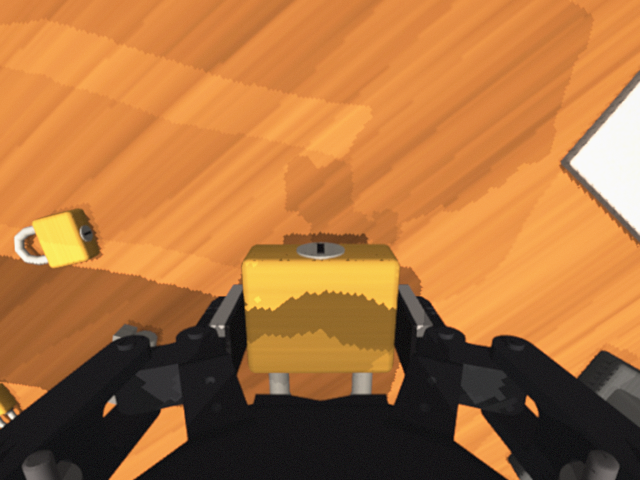

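The XL padlock is held squarely and lifted at (320,310). I'll measure its offset in the hand and work out the move to the tray.

```bash
cat > held.py <<'E'
# held lock: body centre relative to TCP (mm) and goal rows; args: size, tcp z when gripped (mm), tray x y ang, tcp z goal
from h import *
import sys
n=sys.argv[1]; zg,tx,ty,ta,z=map(float,sys.argv[2:7])
o=bot.get_obs(); p,d,c=look('wrist'); hsv=cv2.cvtColor(p,cv2.COLOR_RGB2HSV); h,s,v=[hsv[...,i].astype(int) for i in range(3)]
P=o['eef_pos']; M=R.from_quat(o['tool_rot']).as_matrix(); zt=P[2]-zg/1e3+H[n]; W=xyz(d,c)
m=(h>16)&(h<36)&(s>110)&(v>50)&(abs(W[...,2]-zt)<.004)&(np.linalg.norm(W[...,:2]-P[:2],axis=2)<.06)
m=cv2.morphologyEx(m.astype(np.uint8),cv2.MORPH_OPEN,np.ones((3,3)))>0
k=max(comps(m,50),key=lambda q:q.sum()); Q=W[k]; A=np.c_[Q[:,:2]-Q[:,:2].mean(0),np.ones(len(Q))]; sl=np.linalg.lstsq(A,Q[:,2],rcond=None)[0]
r=rect(onplane(cv2.convexHull(np.argwhere(k)[:,::-1].astype(np.float32)).reshape(-1,2),c,Q[:,2].mean()))
f=M.T@np.r_[np.array(r[:2])/1e3-P[:2],0]
print('rect',np.round(r,1),'z',Q[:,2].mean().round(4),'exp',zt.round(4),'tilt deg',np.degrees(sl[:2]).round(1),'off tool mm',(f*1e3).round(1))
ya=np.arctan2(M[1,1],M[0,1]); xa=np.radians(r[4]); 
# lock +x is along tool +x or -x: printed both ways round in the tray
print('tool x dir',M[:2,0].round(2))
for dt in [((ta-r[4]-90+90)%180-90), ]:
  for e in (dt, dt-np.sign(dt)*180):
    Z=R.from_euler('z',e,degrees=True).as_matrix()
    sgn=float(sys.argv[7])                       # lock +x = sgn*tool x
    xd=Z@(sgn*M[:,0]); off=Z@np.r_[np.array(r[:2])/1e3-P[:2],0]
    g=np.array([tx,ty])/1e3-xd[:2]*OFF[n]-off[:2]
    print('turn',round(e,1),'wz',round(np.radians(e)/2,4),'shift',((np.r_[g,z/1e3]-P)/.8).round(4),'q6 goal',np.round(90+np.degrees(np.arctan2(g[1],g[0]))-np.degrees(ya)-e))
E
python3 held.py xl 76.8 374.3 -286.1 -2.6 172 1
```

```text
rect [512.  416.4  58.6  48.6  51.9] z 0.1153 exp 0.1169 tilt deg [-0.  -0.3] off tool mm [ 1.6 -0.2  0. ]
tool x dir [-0.79  0.62]
turn 35.5 wz 0.3095 shift [-0.1456 -0.8781  0.0028] q6 goal -33.0
turn -144.5 wz -1.2613 shift [-0.2021 -0.876   0.0028] q6 goal 144.0
```

```bash
python3 held.py xl 76.8 374.3 -286.1 -2.6 172 -1
```

```text
rect [510.9 415.7  58.9  49.1  52. ] z 0.1136 exp 0.1153 tilt deg [-0.1 -0.4] off tool mm [ 1.9 -0.4  0. ]
tool x dir [-0.79  0.62]
turn 35.4 wz 0.3088 shift [-0.1968 -0.8746  0.0049] q6 goal -36.0
turn -144.6 wz -1.262 shift [-0.1491 -0.878   0.0049] q6 goal 147.0
```

```bash
python3 -m jog '[-0.197,-0.874,0.005,0,0,0.309,-0.197,-0.874,0.005,0,0,0.309,-0.197,-0.874,0.005,0,0,0.309,-0.197,-0.874,0.005,0,0,0.309,-0.197,-0.874,0.005,0,0,0.309,-0.197,-0.874,0.005,0,0,0.309,-0.197,-0.874,0.005,0,0,0.309,-0.197,-0.874,0.005,0,0,0.309,-0.197,-0.874,0.005,0,0,0.309,-0.197,-0.874,0.005,0,0,0.309]'
python3 held.py xl 76.8 374.3 -286.1 -2.6 172 -1
```

```text
clock: 6.22
eef_pos: [0.4197, 0.0076, 0.1706]
tool_rot: [0.023, 1.0, -0.0, -0.002]
ft_force: [1.2, -0.3, -4.3]
grip_width: 0.0583
grasp_force: 68.0
rect [417.5   7.8  58.5  48.9  87.5] z 0.1162 exp 0.1178 tilt deg [ 0.  -0.3] off tool mm [2.2 0.1 0. ]
tool x dir [-1.    0.05]
turn -0.1 wz -0.001 shift [-0.0802 -0.3661  0.0018] q6 goal -36.0
turn 179.9 wz 1.5698 shift [-0.0332 -0.3681  0.0018] q6 goal -213.0
```

```bash
python3 -m jog '[-0.08,-0.366,0,0,0,0,-0.08,-0.366,0,0,0,0,-0.08,-0.366,0,0,0,0,-0.08,-0.366,0,0,0,0,-0.08,-0.366,0,0,0,0,-0.08,-0.366,0,0,0,0,-0.08,-0.366,0,0,0,0,-0.08,-0.366,0,0,0,0,-0.08,-0.366,0,0,0,0]'
python3 held.py xl 76.8 374.3 -286.1 -2.6 82 -1
python3 -c "
from h import *
p,d,c=look('wrist'); cv2.imwrite('pics/w4.png',p[:,:,::-1])
hsv=cv2.cvtColor(p,cv2.COLOR_RGB2HSV); m=(abs(hsv[...,0].astype(int)-112)<12)&(hsv[...,1]>100)
uv=np.argwhere(m)[:,::-1].astype(np.float32); print(np.round(rect(onplane(cv2.convexHull(uv).reshape(-1,2),c,.004)),1))"
```

```text
clock: 7.02
eef_pos: [0.3567, -0.2858, 0.1708]
tool_rot: [0.026, 1.0, 0.0, -0.001]
ft_force: [-0.2, 0.3, -4.1]
grip_width: 0.0584
grasp_force: 68.4
rect [ 354.6 -285.5   58.5   48.9   87.2] z 0.1164 exp 0.118 tilt deg [ 0.1 -0.1] off tool mm [2.1 0.2 0. ]
tool x dir [-1.    0.05]
turn 0.2 wz 0.0017 shift [-0.0016  0.0005 -0.111 ] q6 goal -36.0
turn -179.8 wz -1.5691 shift [ 0.0456 -0.0014 -0.111 ] q6 goal 147.0
[ 443.5 -263.   432.1  255.4   89.3]
```

View pics/w4.png

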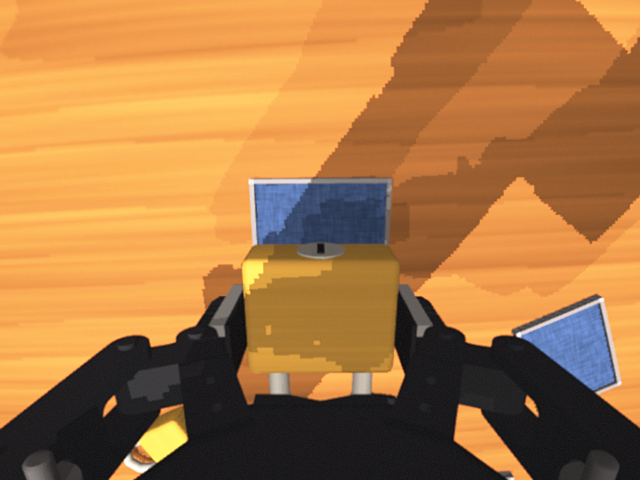

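The wrist view shows XL padlock centred over the tray: its edges are at x=249 and 391, and the body is at 321. I'll lower it.

```bash
python3 -m jog '[-0.001,0,-0.04,0,0,0,-0.001,0,-0.08,0,0,0,-0.001,0,-0.1,0,0,0,-0.001,0,-0.107,0,0,0,-0.001,0,-0.111,0,0,0,-0.001,0,-0.111,0,0,0]'
python3 -m jog '[0,0,0,0,0,0,0,0,0,0,0,0,0,0,0,0,0,0,0,0,0,0,0,0]' 0.7
python3 -m jog '[0,0,0.04,0,0,0,0,0,0.09,0,0,0,0,0,0.14,0,0,0,0,0,0.2,0,0,0,0,0,0.2,0,0,0]' 1
python3 plan.py 521.1 -414 200 25.7
```

```text
clock: 7.62
eef_pos: [0.3576, -0.2825, 0.0833]
tool_rot: [0.022, 1.0, 0.0, -0.0]
ft_force: [0.3, 0.3, -3.5]
grip_width: 0.0582
grasp_force: 68.3
clock: 7.95
eef_pos: [0.3582, -0.2843, 0.0848]
tool_rot: [0.023, 1.0, -0.001, 0.001]
ft_force: [0.7, -0.4, 0.0]
grip_width: 0.0725
grasp_force: 0.0
clock: 8.37
eef_pos: [0.36, -0.2859, 0.2514]
tool_rot: [0.024, 1.0, -0.004, 0.006]
ft_force: [1.5, -0.1, -0.8]
grip_width: 0.0855
grasp_force: 0.0
clock 8.37 yaw_y 87.3 z [ 0.011 -0.009 -1.   ] j [-0.67  0.18 -0.21  1.16  0.   -0.62] F [ 1.5 -0.1 -0.8] w 0.0855
shift [ 0.2014 -0.1602 -0.0643] turn [0.0044 0.0056] wz -0.5375 alt 1.0333
```

```bash
python3 -m jog '[0.2,-0.16,-0.06,0.004,0.005,-0.537,0.2,-0.16,-0.06,0.004,0.005,-0.537,0.2,-0.16,-0.06,0.004,0.005,-0.537,0.2,-0.16,-0.06,0.004,0.005,-0.537,0.2,-0.16,-0.06,0.004,0.005,-0.537,0.2,-0.16,-0.06,0.004,0.005,-0.537,0.2,-0.16,-0.06,0.004,0.005,-0.537,0.2,-0.16,-0.06,0.004,0.005,-0.537,0.2,-0.16,-0.06,0.004,0.005,-0.537,0.2,-0.16,-0.06,0.004,0.005,-0.537]' 1
python3 w.py l 0 0
python3 plan.py 521.1 -414 73 25.7
```

```text
clock: 9.2
eef_pos: [0.5173, -0.4119, 0.1953]
tool_rot: [0.532, 0.847, 0.004, -0.005]
ft_force: [0.6, 0.5, 0.3]
grip_width: 0.0856
grasp_force: 0.0
[544. 454.] [ 785.8 -506.2   28.4   13.8  -31.2] ztop 0.0367
clock 9.25 yaw_y 25.9 z [-0.004  0.011 -1.   ] j [-0.67  0.63  0.32  1.27  0.01  0.44] F [0.4 0.  0.6] w 0.0853
shift [ 0.0048 -0.0028 -0.1532] turn [-0.0056 -0.002 ] wz -0.0014 alt 1.5694
```

```bash
sed -i 's/m=(h>20).*/m=(h>16)\&(h<36)\&(s>110)\&(v>50)/; s/-.004$/-.005/' w.py; python3 w.py l 0 0; python3 -c "
from h import *
p,d,c=look('wrist'); cv2.imwrite('pics/w5.png',p[:,:,::-1])"
```

```text
[186.   6.] [ 372.3 -313.3   22.7    8.7   24.2] ztop 0.0238
[324. 241.] [ 519.7 -410.7   45.8   39.4   25.8] ztop 0.0194
[543. 453.] [ 785.7 -505.7   32.9   15.9  -31.5] ztop 0.045
```

View pics/w5.png

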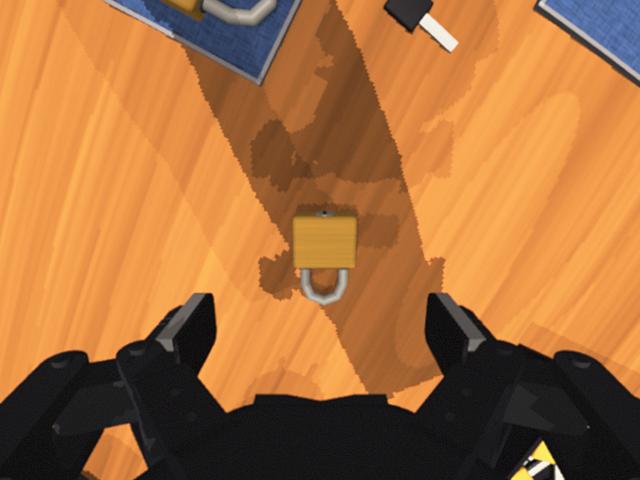

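The L brass padlock is at (324,241), body up, and lined up between the fingers. XL is visible in its tray at top left. I'll descend and grip.

```bash
python3 -m jog '[0.0035,-0.001,-0.05,-0.003,0,0,0.0035,-0.001,-0.1,-0.003,0,0,0.0035,-0.001,-0.14,-0.003,0,0,0.0035,-0.001,-0.153,-0.003,0,0,0.0035,-0.001,-0.153,-0.003,0,0,0.0035,-0.001,-0.153,-0.003,0,0]' 1
python3 -m jog '[0,0,0,0,0,0,0,0,0,0,0,0,0,0,0,0,0,0,0,0,0,0,0,0,0,0,0,0,0,0,0,0,0,0,0,0]' -1
python3 -m jog '[0,0,0.05,0,0,0,0,0,0.1,0,0,0,0,0,0.1,0,0,0,0,0,0.1,0,0,0]'
python3 held.py l 76 633.6 -166.6 -2.7 155 -1
```

```text
clock: 9.85
eef_pos: [0.5203, -0.4126, 0.0738]
tool_rot: [0.531, 0.847, 0.001, -0.003]
ft_force: [0.7, -0.8, 0.7]
grip_width: 0.0857
grasp_force: 0.0
clock: 10.35
eef_pos: [0.5213, -0.4133, 0.0758]
tool_rot: [0.531, 0.847, 0.001, -0.001]
ft_force: [-0.3, -0.3, 7.1]
grip_width: 0.0455
grasp_force: 64.3
clock: 10.68
eef_pos: [0.5217, -0.4137, 0.157]
tool_rot: [0.532, 0.847, 0.001, 0.001]
ft_force: [-0.8, 0.2, -3.0]
grip_width: 0.0457
grasp_force: 63.3
rect [ 520.8 -412.2   45.7   39.    25.7] z 0.0994 exp 0.101 tilt deg [ 0.4 -0.6] off tool mm [ 1.7 -0.2 -0. ]
tool x dir [-0.44  0.9 ]
turn 61.6 wz 0.5378 shift [ 0.1214  0.31   -0.0025] q6 goal -12.0
turn -118.4 wz -1.033 shift [ 0.1583  0.3077 -0.0025] q6 goal 168.0
```

```bash
python3 -m jog '[0.121,0.31,0,0,0,0.538,0.121,0.31,0,0,0,0.538,0.121,0.31,0,0,0,0.538,0.121,0.31,0,0,0,0.538,0.121,0.31,0,0,0,0.538,0.121,0.31,0,0,0,0.538,0.121,0.31,0,0,0,0.538,0.121,0.31,0,0,0,0.538,0.121,0.31,0,0,0,0.538,0.121,0.31,0,0,0,0.538]'
python3 held.py l 76 633.6 -166.6 -2.7 81 -1
```

```text
clock: 11.57
eef_pos: [0.6155, -0.1629, 0.1503]
tool_rot: [0.021, 1.0, -0.0, -0.006]
ft_force: [0.3, 0.1, -2.3]
grip_width: 0.0457
grasp_force: 63.2
rect [ 612.7 -162.7   45.8   39.1   87.6] z 0.0927 exp 0.0943 tilt deg [0.1 0. ] off tool mm [2.8 0.1 0. ]
tool x dir [-1.    0.04]
turn -0.3 wz -0.0029 shift [ 0.0055 -0.0039 -0.0866] q6 goal -12.0
turn 179.7 wz 1.5678 shift [ 0.0397 -0.0053 -0.0866] q6 goal -192.0
```

```bash
python3 -m jog '[0.0055,-0.003,-0.04,0,0,-0.003,0.0055,-0.003,-0.07,0,0,-0.003,0.0055,-0.003,-0.08,0,0,-0.003,0.0055,-0.003,-0.087,0,0,-0.003,0.0055,-0.003,-0.087,0,0,-0.003,0.0055,-0.003,-0.087,0,0,-0.003]'
python3 held.py l 76 633.6 -166.6 -2.7 81 -1
```

```text
clock: 12.12
eef_pos: [0.6215, -0.1671, 0.084]
tool_rot: [0.026, 1.0, -0.001, -0.003]
ft_force: [0.7, 0.9, -2.2]
grip_width: 0.0455
grasp_force: 63.3
rect [ 619.1 -166.9   45.8   39.2   87.1] z 0.0265 exp 0.028 tilt deg [ 0.4 -0.1] off tool mm [2.4 0.  0. ]
tool x dir [-1.    0.05]
turn 0.2 wz 0.0018 shift [-0.0024  0.0014 -0.0037] q6 goal -12.0
turn -179.8 wz -1.569 shift [ 0.0327 -0.0002 -0.0037] q6 goal 168.0
```

```bash
python3 -m jog '[-0.002,0.001,-0.004,0,0,0,-0.002,0.001,-0.004,0,0,0,-0.002,0.001,-0.004,0,0,0]'
python3 -m jog '[0,0,0,0,0,0,0,0,0,0,0,0,0,0,0,0,0,0,0,0,0,0,0,0]' 0.4
python3 -m jog '[0,0,0.04,0,0,0,0,0,0.09,0,0,0,0,0,0.14,0,0,0,0,0,0.15,0,0,0,0,0,0.15,0,0,0]' 1
python3 plan.py 401.9 277.4 190 -25.4
```

```text
clock: 12.42
eef_pos: [0.6198, -0.1659, 0.0809]
tool_rot: [0.025, 1.0, -0.001, -0.003]
ft_force: [-0.6, 0.2, -2.0]
grip_width: 0.0458
grasp_force: 63.3
clock: 12.75
eef_pos: [0.62, -0.1661, 0.0808]
tool_rot: [0.025, 1.0, -0.001, -0.003]
ft_force: [0.2, -0.1, -0.2]
grip_width: 0.0597
grasp_force: 0.0
clock: 13.17
eef_pos: [0.6222, -0.1666, 0.2058]
tool_rot: [0.025, 1.0, -0.002, 0.002]
ft_force: [0.4, 0.1, -0.2]
grip_width: 0.0853
grasp_force: 0.0
clock 13.17 yaw_y 87.1 z [ 0.003 -0.004 -1.   ] j [-0.26  0.58  0.25  1.24 -0.   -0.21] F [ 0.4  0.1 -0.2] w 0.0853
shift [-0.2754  0.555  -0.0197] turn [0.0019 0.0016] wz 0.5892 alt -0.9816
```

```bash
python3 -m jog '[-0.275,0.555,-0.02,0,0,0.589,-0.275,0.555,-0.02,0,0,0.589,-0.275,0.555,-0.02,0,0,0.589,-0.275,0.555,-0.02,0,0,0.589,-0.275,0.555,-0.02,0,0,0.589,-0.275,0.555,-0.02,0,0,0.589,-0.275,0.555,-0.02,0,0,0.589,-0.275,0.555,-0.02,0,0,0.589,-0.275,0.555,-0.02,0,0,0.589,-0.275,0.555,-0.02,0,0,0.589]' 1
python3 plan.py 401.9 277.4 190 -25.4
```

```text
clock: 14.0
eef_pos: [0.4328, 0.2084, 0.1856]
tool_rot: [-0.536, 0.844, -0.002, -0.003]
ft_force: [0.8, 0.4, 0.2]
grip_width: 0.0856
grasp_force: 0.0
clock 14.0 yaw_y 154.9 z [-0.003 -0.007 -1.   ] j [ 0.45  0.29 -0.25  1.04 -0.01 -0.68] F [0.8 0.4 0.2] w 0.0856
shift [-0.0386  0.0863  0.0055] turn [ 0.0037 -0.0016] wz -0.0022 alt 1.5686
```

```bash
python3 -m jog '[-0.038,0.086,0,0.003,0,-0.002,-0.038,0.086,0,0.003,0,-0.002,-0.038,0.086,0,0.003,0,-0.002,-0.038,0.086,0,0.003,0,-0.002]' 0.6
python3 w.py m 0 0
python3 plan.py 401.9 277.4 75 -25.4
python3 -c "
from h import *
p,d,c=look('wrist'); cv2.imwrite('pics/w6.png',p[:,:,::-1])"
```

```text
clock: 14.33
eef_pos: [0.4028, 0.2772, 0.1856]
tool_rot: [-0.534, 0.845, -0.0, -0.002]
ft_force: [-0.1, -0.6, -0.5]
grip_width: 0.0687
grasp_force: 0.0
[133.  44.] [452.5 113.   25.8  23.7  74.3] ztop 0.0142
[321. 239.] [401.1 276.4  35.   30.3 -25.4] ztop 0.0158
clock 14.38 yaw_y 154.5 z [-0.003 -0.002 -1.   ] j [ 0.6   0.31 -0.23  1.04 -0.   -0.52] F [-0.7 -1.2  0. ] w 0.0684
shift [-0.0019  0.0017 -0.1384] turn [ 0.0012 -0.0015] wz 0.0012 alt -1.5696
```

View pics/w6.png

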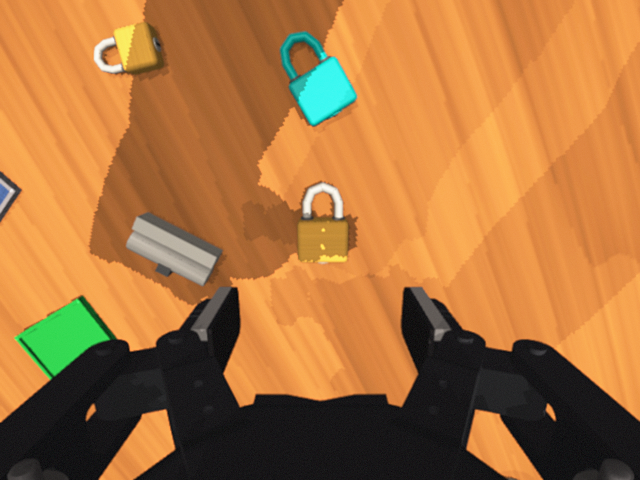

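The brass M padlock is at (322,240). The turquoise look-alike is at (323,88) and stays where it is. The euro cylinder at (172,250) is well clear of the fingers. I'll descend and grip.

```bash
python3 -m jog '[-0.002,0.001,-0.05,0,0,0,-0.002,0.001,-0.1,0,0,0,-0.002,0.001,-0.13,0,0,0,-0.002,0.001,-0.1385,0,0,0,-0.002,0.001,-0.1385,0,0,0,-0.002,0.001,-0.1385,0,0,0]' 0.6
python3 -m jog '[0,0,0,0,0,0,0,0,0,0,0,0,0,0,0,0,0,0,0,0,0,0,0,0,0,0,0,0,0,0,0,0,0,0,0,0]' -1
python3 -m jog '[0,0,0.05,0,0,0,0,0,0.1,0,0,0,0,0,0.1,0,0,0,0,0,0.1,0,0,0]'
python3 held.py m 76 464.1 -91.5 21.8 155 1
```

```text
clock: 14.93
eef_pos: [0.4036, 0.2762, 0.0765]
tool_rot: [-0.532, 0.847, 0.0, -0.001]
ft_force: [0.1, 0.0, -0.3]
grip_width: 0.0687
grasp_force: 0.0
clock: 15.43
eef_pos: [0.404, 0.2776, 0.0781]
tool_rot: [-0.533, 0.846, 0.0, 0.001]
ft_force: [0.4, -1.4, 5.3]
grip_width: 0.0341
grasp_force: 60.4
clock: 15.77
eef_pos: [0.4047, 0.2783, 0.1595]
tool_rot: [-0.533, 0.846, 0.0, 0.003]
ft_force: [0.2, 0.3, -2.2]
grip_width: 0.0341
grasp_force: 60.6
rect [418.7 282.2   6.7   3.8  62.8] z 0.0972 exp 0.1005 tilt deg [-4.6  1.6] off tool mm [ -9.6 -10.9   0.1]
tool x dir [-0.43 -0.9 ]
turn 49.0 wz 0.4273 shift [ 0.0601 -0.4637 -0.0056] q6 goal -125.0
turn -131.0 wz -1.1435 shift [ 0.0885 -0.4607 -0.0056] q6 goal 56.0
```

```bash
python3 -c "
from h import *
p,d,c=look('wrist'); cv2.imwrite('pics/w7.png',p[:,:,::-1])
hsv=cv2.cvtColor(p,cv2.COLOR_RGB2HSV); W=xyz(d,c)
for v in range(270,370,15): print(v,hsv[v,320],W[v,320].round(4))"
```

```text
270 [ 18 177 134] [0.3962 0.2629 0.0896]
285 [ 18 181 211] [0.3981 0.2669 0.0948]
300 [ 18 183 215] [0.4008 0.2726 0.0953]
315 [ 18 181 175] [0.4037 0.2786 0.0955]
330 [ 18 178 163] [0.407  0.2855 0.0942]
345 [ 16 168 251] [ 0.4365  0.3466 -0.0008]
360 [ 16 167 251] [ 0.442   0.358  -0.0007]
```

View pics/w7.png

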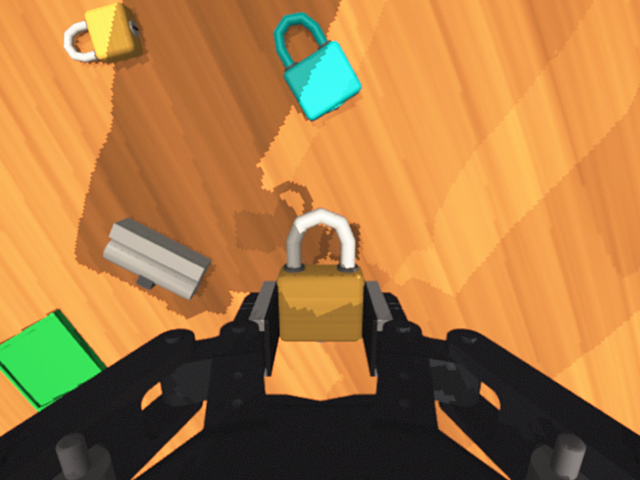

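M is held squarely at (320,305). Its top sits about 3 mm lower in the grip than I assumed. I'll measure again with that height.

```bash
python3 held.py m 81 464.1 -91.5 21.8 155 1
```

```text
rect [401.  274.9  34.9  31.  -25.7] z 0.0932 exp 0.0922 tilt deg [0.9 1.7] off tool mm [2.2 0.6 0. ]
tool x dir [-0.43 -0.9 ]
turn -42.5 wz -0.3713 shift [ 0.095  -0.4538 -0.0015] q6 goal -32.0
turn 137.5 wz 1.1995 shift [ 0.0591 -0.4667 -0.0015] q6 goal -214.0
```

```bash
python3 -m jog '[0.095,-0.454,0,0,0,-0.371,0.095,-0.454,0,0,0,-0.371,0.095,-0.454,0,0,0,-0.371,0.095,-0.454,0,0,0,-0.371,0.095,-0.454,0,0,0,-0.371,0.095,-0.454,0,0,0,-0.371,0.095,-0.454,0,0,0,-0.371,0.095,-0.454,0,0,0,-0.371,0.095,-0.454,0,0,0,-0.371,0.095,-0.454,0,0,0,-0.371]'
python3 held.py m 81 464.1 -91.5 21.8 84 1
```

```text
clock: 16.75
eef_pos: [0.4793, -0.0924, 0.1548]
tool_rot: [-0.185, 0.983, -0.001, -0.001]
ft_force: [0.6, 0.7, -0.7]
grip_width: 0.034
grasp_force: 60.7
rect [476.8 -93.3  35.2  31.  -68.6] z 0.0918 exp 0.0908 tilt deg [1.8 0.6] off tool mm [2.6 0.1 0. ]
tool x dir [-0.93 -0.36]
turn 0.4 wz 0.0032 shift [-0.0008  0.0083 -0.0885] q6 goal -32.0
turn -179.6 wz -1.5676 shift [-0.0372 -0.0061 -0.0885] q6 goal 146.0
```

```bash
python3 -m jog '[0,0.007,-0.04,0,0,0.003,0,0.007,-0.07,0,0,0.003,0,0.007,-0.08,0,0,0.003,0,0.007,-0.086,0,0,0.003,0,0.007,-0.086,0,0,0.003,0,0.007,-0.086,0,0,0.003]'
python3 held.py m 81 464.1 -91.5 21.8 84 1
```

```text
clock: 17.3
eef_pos: [0.4791, -0.0803, 0.0876]
tool_rot: [-0.193, 0.981, 0.0, -0.001]
ft_force: [0.6, -0.7, -1.5]
grip_width: 0.0345
grasp_force: 60.6
rect [476.8 -80.8  34.9  31.5 -67.9] z 0.0246 exp 0.0236 tilt deg [1.8 0.9] off tool mm [2.3 0.4 0. ]
tool x dir [-0.93 -0.38]
turn -0.3 wz -0.003 shift [-0.0008 -0.0073 -0.0045] q6 goal -32.0
turn 179.7 wz 1.5678 shift [-0.0367 -0.0207 -0.0045] q6 goal -214.0
```

```bash
python3 -m jog '[-0.001,-0.007,0,0,0,-0.002,-0.001,-0.007,-0.004,0,0,-0.002,-0.001,-0.007,-0.004,0,0,-0.002,-0.001,-0.007,-0.004,0,0,-0.002]'
python3 held.py m 81 464.1 -91.5 21.8 84 1
```

```text
clock: 17.68
eef_pos: [0.478, -0.0866, 0.0843]
tool_rot: [-0.19, 0.982, 0.0, -0.001]
ft_force: [-0.3, -0.5, -1.3]
grip_width: 0.0343
grasp_force: 60.7
rect [475.5 -87.2  34.9  31.  -68.1] z 0.0213 exp 0.0203 tilt deg [1.7 0.7] off tool mm [2.5 0.4 0. ]
tool x dir [-0.93 -0.37]
turn -0.1 wz -0.001 shift [ 0.0009  0.0006 -0.0004] q6 goal -32.0
turn 179.9 wz 1.5698 shift [-0.0356 -0.0129 -0.0004] q6 goal -214.0
```

```bash
python3 -m jog '[0,0,0,0,0,0,0,0,0,0,0,0,0,0,0,0,0,0,0,0,0,0,0,0]' 0.2
python3 -m jog '[0,0,0.04,0,0,0,0,0,0.09,0,0,0,0,0,0.13,0,0,0,0,0,0.13,0,0,0,0,0,0.13,0,0,0]' 0.4
python3 plan.py 454 110 185 75
```

```text
clock: 18.07
eef_pos: [0.4781, -0.0864, 0.0841]
tool_rot: [-0.19, 0.982, 0.0, -0.001]
ft_force: [-0.3, -0.7, -0.0]
grip_width: 0.0514
grasp_force: 0.0
clock: 18.48
eef_pos: [0.4795, -0.0866, 0.1903]
tool_rot: [-0.19, 0.982, -0.001, 0.002]
ft_force: [-0.9, -0.8, -0.3]
grip_width: 0.0599
grasp_force: 0.0
clock 18.48 yaw_y 112.0 z [ 0.004 -0.001 -1.   ] j [-0.18  0.3  -0.23  1.04  0.   -0.56] F [-0.9 -0.8 -0.3] w 0.0599
shift [-0.0319  0.2458 -0.0066] turn [0.0003 0.002 ] wz -0.3225 alt 1.2483
```

```bash
python3 -m jog '[-0.032,0.246,-0.007,0,0.002,-0.322,-0.032,0.246,-0.007,0,0.002,-0.322,-0.032,0.246,-0.007,0,0.002,-0.322,-0.032,0.246,-0.007,0,0.002,-0.322,-0.032,0.246,-0.007,0,0.002,-0.322,-0.032,0.246,-0.007,0,0.002,-0.322,-0.032,0.246,-0.007,0,0.002,-0.322,-0.032,0.246,-0.007,0,0.002,-0.322]' 0.3
python3 w.py s 0 0
python3 plan.py 454 110 76 75
python3 -c "
from h import *
p,d,c=look('wrist'); cv2.imwrite('pics/w8.png',p[:,:,::-1])"
```

```text
clock: 19.15
eef_pos: [0.4512, 0.111, 0.1809]
tool_rot: [0.128, 0.992, 0.0, -0.004]
ft_force: [-0.6, -0.7, -0.1]
grip_width: 0.0555
grasp_force: 0.0
[321. 246.] [452.8 110.6  25.8  23.1  75.3] ztop 0.0144
[ 82. 336.] [476.7 -85.4  43.9  30.6 -68.5] ztop 0.019
clock 19.2 yaw_y 75.2 z [-0.007  0.001 -1.   ] j [ 0.24  0.27 -0.29  1.01  0.    0.5 ] F [-0.5 -0.6  0.5] w 0.0556
shift [ 0.0031 -0.0002 -0.1314] turn [-0.0007 -0.0036] wz -0.0018 alt 1.569
```

View pics/w8.png

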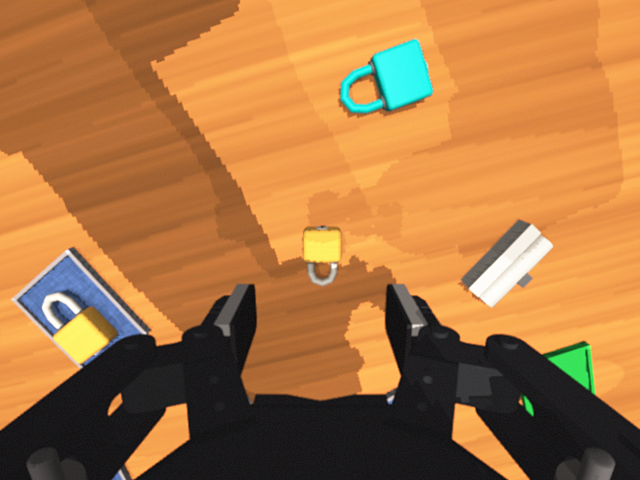

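The brass S padlock is at (322,246), lined up between the fingers. M is visible in its tray at lower left. I'll descend and grip.

```bash
python3 -m jog '[0.002,0,-0.05,0,-0.002,0,0.002,0,-0.1,0,-0.002,0,0.002,0,-0.125,0,-0.002,0,0.002,0,-0.132,0,-0.002,0,0.002,0,-0.132,0,-0.002,0,0.002,0,-0.132,0,-0.002,0]' 0.3
python3 -m jog '[0,0,0,0,0,0,0,0,0,0,0,0,0,0,0,0,0,0,0,0,0,0,0,0,0,0,0,0,0,0,0,0,0,0,0,0]' -1
python3 -m jog '[0,0,0.05,0,0,0,0,0,0.1,0,0,0,0,0,0.1,0,0,0,0,0,0.1,0,0,0]'
python3 held.py s 80 636.7 131.3 20.4 155 -1
```

```text
clock: 19.75
eef_pos: [0.4546, 0.1097, 0.0773]
tool_rot: [0.131, 0.991, 0.001, -0.0]
ft_force: [0.5, 0.5, -0.1]
grip_width: 0.0556
grasp_force: 0.0
clock: 20.25
eef_pos: [0.4554, 0.1106, 0.0787]
tool_rot: [0.13, 0.992, 0.002, 0.002]
ft_force: [-0.5, -1.4, 5.3]
grip_width: 0.0253
grasp_force: 59.1
clock: 20.58
eef_pos: [0.4563, 0.1111, 0.1602]
tool_rot: [0.13, 0.992, 0.003, 0.003]
ft_force: [-1.3, -0.1, -1.2]
grip_width: 0.0253
grasp_force: 59.6
rect [454.7 111.9  25.6  23.8  74.9] z 0.0946 exp 0.0952 tilt deg [ 2.2 -0.3] off tool mm [ 1.8  0.4 -0. ]
tool x dir [-0.97  0.26]
turn 35.5 wz 0.3101 shift [ 0.2161  0.0212 -0.0065] q6 goal -9.0
turn -144.5 wz -1.2607 shift [ 0.235   0.0294 -0.0065] q6 goal 171.0
```

```bash
python3 -m jog '[0.216,0.021,0,0,0,0.31,0.216,0.021,0,0,0,0.31,0.216,0.021,0,0,0,0.31,0.216,0.021,0,0,0,0.31,0.216,0.021,0,0,0,0.31,0.216,0.021,0,0,0,0.31,0.216,0.021,0,0,0,0.31,0.216,0.021,0,0,0,0.31]'
python3 held.py s 80 636.7 131.3 20.4 84 -1
```

```text
clock: 21.3
eef_pos: [0.6248, 0.127, 0.1553]
tool_rot: [-0.178, 0.984, 0.001, -0.003]
ft_force: [-0.7, -0.3, -1.0]
grip_width: 0.0252
grasp_force: 59.6
rect [622.4 126.6  25.6  23.7 -69.6] z 0.0897 exp 0.0903 tilt deg [1.5 0.3] off tool mm [2.4 0.5 0. ]
tool x dir [-0.94 -0.35]
turn 0.0 wz 0.0002 shift [ 0.0062  0.0015 -0.0892] q6 goal -9.0
turn -180.0 wz -1.5706 shift [ 0.0236  0.0093 -0.0892] q6 goal 171.0
```

```bash
python3 -m jog '[0.006,0.0015,-0.04,0,0,0,0.006,0.0015,-0.07,0,0,0,0.006,0.0015,-0.08,0,0,0,0.006,0.0015,-0.087,0,0,0,0.006,0.0015,-0.087,0,0,0,0.006,0.0015,-0.087,0,0,0]'
python3 held.py s 80 636.7 131.3 20.4 84 -1
```

```text
clock: 21.85
eef_pos: [0.6317, 0.1285, 0.0884]
tool_rot: [-0.178, 0.984, 0.001, -0.0]
ft_force: [1.0, -0.1, -1.0]
grip_width: 0.0253
grasp_force: 59.6
rect [629.5 128.1  25.4  24.2 -69.7] z 0.0228 exp 0.0234 tilt deg [1.8 0.3] off tool mm [2.2 0.4 0. ]
tool x dir [-0.94 -0.35]
turn 0.1 wz 0.0013 shift [-0.0028 -0.0004 -0.0055] q6 goal -9.0
turn -179.9 wz -1.5695 shift [ 0.0151  0.0073 -0.0055] q6 goal 171.0
```

```bash
python3 -m jog '[-0.0025,0,-0.005,0,0,0,-0.0025,0,-0.005,0,0,0,-0.0025,0,-0.005,0,0,0]'
python3 -m jog '[0,0,0,0,0,0,0,0,0,0,0,0,0,0,0,0,0,0,0,0,0,0,0,0]' 0
python3 -m jog '[0,0,0.04,0,0,0,0,0,0.09,0,0,0,0,0,0.14,0,0,0,-0.05,0.05,0.2,0,0,0,-0.1,0.1,0.2,0,0,0,-0.2,0.2,0.2,0,0,0,-0.2,0.2,0.2,0,0,0,-0.2,0.2,0.2,0,0,0,-0.2,0.2,0.2,0,0,0,-0.2,0.2,0.2,0,0,0]' 0.2
python3 -m jog '[-0.3,0.2,0,0,0,0,-0.3,0.2,0,0,0,0,-0.3,0.2,0,0,0,0,-0.3,0.2,0,0,0,0,-0.3,0.2,0,0,0,0,-0.3,0.2,0,0,0,0,-0.3,0.2,0,0,0,0,-0.3,0.2,0,0,0,0]'
cat > chk.py <<'E'
from h import *
p,d,c=look('top'); cv2.imwrite('pics/top1.png',p[:,:,::-1]); hsv=cv2.cvtColor(p,cv2.COLOR_RGB2HSV); h,s,v=[hsv[...,i].astype(int) for i in range(3)]
T=dict(xl=(374.3,-286.1,-2.6,-1),l=(633.6,-166.6,-2.7,-1),m=(464.1,-91.5,21.8,1),s=(636.7,131.3,20.4,-1))
W=xyz(d,c)
for n,(x,y,a,_) in T.items():
    m=(np.hypot(W[...,0]-x/1e3,W[...,1]-y/1e3)<.06)&(h>14)&(h<38)&(s>100)&(v>50)&(W[...,2]>H[n]-.002)
    k=max(comps(m,20),key=lambda q:q.sum()); r=rect(onplane(cv2.convexHull(np.argwhere(k)[:,::-1].astype(np.float32)).reshape(-1,2),c,H[n]+.004))
    A=np.radians(a); e=np.array([[np.cos(A),np.sin(A)],[-np.sin(A),np.cos(A)]])@(np.array(r[:2])-[x,y])
    print(n,np.round(r,1),'in tray xy',e.round(1),'want +-',OFF[n]*1e3,'ang err',round((r[4]-90-a+90)%180-90,1))
    o=np.argwhere(m.astype(bool)).mean(0)
ims=[cv2.resize(p[b-45:b+45,a-50:a+50],(400,300),interpolation=cv2.INTER_CUBIC) for a,b in ((452,332),(406,208),(365,278),(275,190))]
cv2.imwrite('pics/trays.png',cv2.vconcat([cv2.hconcat(ims[:2]),cv2.hconcat(ims[2:])])[:,:,::-1])
E
python3 chk.py
```

```text
clock: 22.15
eef_pos: [0.6296, 0.1284, 0.0838]
tool_rot: [-0.179, 0.984, 0.001, -0.001]
ft_force: [0.2, 0.1, -1.4]
grip_width: 0.0254
grasp_force: 59.6
clock: 22.48
eef_pos: [0.6297, 0.1284, 0.0834]
tool_rot: [-0.179, 0.984, 0.001, -0.001]
ft_force: [0.4, -0.8, 0.1]
grip_width: 0.0426
grasp_force: 0.0
clock: 23.32
eef_pos: [0.4658, 0.292, 0.2442]
tool_rot: [-0.182, 0.983, 0.002, -0.001]
ft_force: [-0.4, -0.4, 0.0]
grip_width: 0.0513
grasp_force: 0.0
clock: 23.98
eef_pos: [0.225, 0.4515, 0.2434]
tool_rot: [-0.183, 0.983, 0.002, -0.002]
ft_force: [0.1, 0.1, -0.0]
grip_width: 0.0514
grasp_force: 0.0
xl [ 358.2 -283.5   60.    49.8   88.4] in tray xy [-16.2   1.9] want +- 21.0 ang err 1.0
l [ 617.8 -165.8   46.2   41.4   86.6] in tray xy [-15.8   0. ] want +- 16.5 ang err -0.7
m [477.  -86.8  35.5  31.  -70. ] in tray xy [13.7 -0.4] want +- 13.0 ang err -1.8
s [627.4 127.2  26.1  24.7 -70.5] in tray xy [-10.1  -0.6] want +- 10.0 ang err -0.9
```

View pics/trays.png

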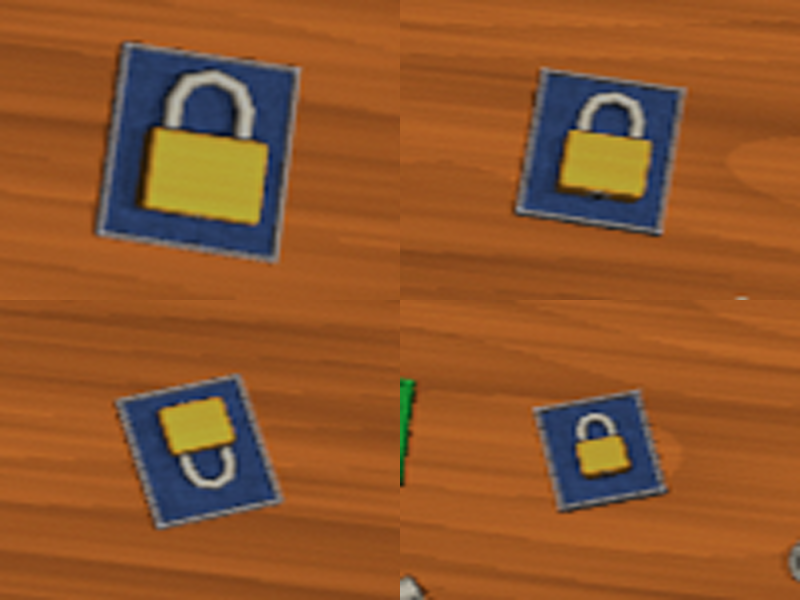

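View pics/top1.png

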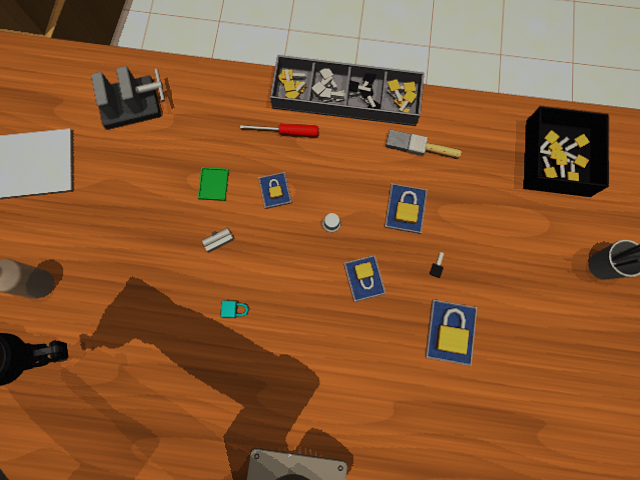

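The top view shows all four padlocks flat in the right trays, with L, M and S within about 1 mm of centre. XL is about 5 mm off along its tray. There's time to correct it, so I'll regrip and recentre it.

```bash
python3 plan.py 358.2 -283.5 200 88
```

```text
clock 24.03 yaw_y 110.9 z [-0.002  0.002 -1.   ] j [ 1.1   0.28 -0.1   1.19  0.    0.74] F [ 0.5 -0.2 -0.7] w 0.0512
shift [ 0.1638 -0.917  -0.0542] turn [-0.0012 -0.001 ] wz -0.2001 alt 1.3707
```

```bash
python3 -m jog '[0.164,-0.917,-0.02,0,0,-0.2,0.164,-0.917,-0.02,0,0,-0.2,0.164,-0.917,-0.02,0,0,-0.2,0.164,-0.917,-0.02,0,0,-0.2,0.164,-0.917,-0.02,0,0,-0.2,0.164,-0.917,-0.02,0,0,-0.2,0.164,-0.917,-0.02,0,0,-0.2,0.164,-0.917,-0.02,0,0,-0.2,0.164,-0.917,-0.02,0,0,-0.2,0.164,-0.917,-0.02,0,0,-0.2]' 1
python3 plan.py 358.2 -283.5 180 88
```

```text
clock: 24.87
eef_pos: [0.3029, 0.0354, 0.2347]
tool_rot: [0.021, 1.0, 0.001, 0.0]
ft_force: [1.0, 0.7, 0.3]
grip_width: 0.0854
grasp_force: 0.0
clock 24.87 yaw_y 87.6 z [ 0.001  0.002 -1.   ] j [ 0.11 -0.1  -0.56  1.12  0.    0.16] F [1.  0.7 0.3] w 0.0854
shift [ 0.0691 -0.3986 -0.0683] turn [-0.001   0.0003] wz 0.0037 alt -1.5671
```

```bash
python3 -m jog '[0.069,-0.398,-0.068,0,0,0.004,0.069,-0.398,-0.068,0,0,0.004,0.069,-0.398,-0.068,0,0,0.004,0.069,-0.398,-0.068,0,0,0.004,0.069,-0.398,-0.068,0,0,0.004,0.069,-0.398,-0.068,0,0,0.004,0.069,-0.398,-0.068,0,0,0.004,0.069,-0.398,-0.068,0,0,0.004,0.069,-0.398,-0.068,0,0,0.004,0.069,-0.398,-0.068,0,0,0.004]' 1
python3 plan.py 358.2 -283.5 78 88; sed -i "s/H\[n\]-.005/H[n]-.003/" w.py; python3 w.py xl 0 0
```

```text
clock: 25.7
eef_pos: [0.357, -0.2828, 0.1791]
tool_rot: [0.019, 1.0, 0.001, -0.001]
ft_force: [-1.1, 0.4, -0.0]
grip_width: 0.0853
grasp_force: 0.0
clock 25.7 yaw_y 87.8 z [-0.002  0.003 -1.   ] j [-0.67  0.25 -0.32  1.    0.   -0.63] F [-1.1  0.4 -0. ] w 0.0853
shift [ 0.0016 -0.0009 -0.1264] turn [-0.0014 -0.0012] wz 0.0018 alt -1.569
[319. 246.] [ 356.5 -283.    59.1   50.3   87.7] ztop 0.0271
```

```bash
python3 -m jog '[0.001,0,-0.05,0,0,0,0.001,0,-0.1,0,0,0,0.001,0,-0.12,0,0,0,0.001,0,-0.126,0,0,0,0.001,0,-0.126,0,0,0,0.001,0,-0.126,0,0,0]' 1
python3 -m jog '[0,0,0,0,0,0,0,0,0,0,0,0,0,0,0,0,0,0,0,0,0,0,0,0,0,0,0,0,0,0,0,0,0,0,0,0]' -1
python3 -m jog '[0,0,0.02,0,0,0,0,0,0.03,0,0,0,0,0,0.03,0,0,0,0,0,0.03,0,0,0]'
python3 held.py xl 80 374.3 -286.1 -2.6 82 -1
```

```text
clock: 26.25
eef_pos: [0.3594, -0.2799, 0.0802]
tool_rot: [0.016, 1.0, 0.001, -0.0]
ft_force: [0.4, 0.2, 0.5]
grip_width: 0.0855
grasp_force: 0.0
clock: 26.75
eef_pos: [0.3602, -0.2814, 0.0813]
tool_rot: [0.016, 1.0, -0.001, 0.001]
ft_force: [-0.7, -1.3, 7.6]
grip_width: 0.0587
grasp_force: 64.1
clock: 27.08
eef_pos: [0.3592, -0.2803, 0.1035]
tool_rot: [0.016, 1.0, 0.001, 0.0]
ft_force: [0.3, -0.1, -4.5]
grip_width: 0.0585
grasp_force: 68.1
rect [ 354.6 -280.    58.6   49.9   88.2] z 0.0484 exp 0.0475 tilt deg [0.6 0.1] off tool mm [4.6 0.2 0. ]
tool x dir [-1.    0.03]
turn -0.8 wz -0.0067 shift [-0.0016 -0.0065 -0.0269] q6 goal -36.0
turn 179.2 wz 1.5641 shift [ 0.0393 -0.008  -0.0269] q6 goal -214.0
```

```bash
python3 -m jog '[-0.005,-0.0035,0,0,0,-0.007,-0.005,-0.0035,-0.015,0,0,-0.007,-0.005,-0.0035,-0.0265,0,0,-0.007,-0.005,-0.0035,-0.0265,0,0,-0.007,-0.005,-0.0035,-0.0265,0,0,-0.007]'
```

```text
clock: 27.55
eef_pos: [0.3543, -0.2827, 0.081]
tool_rot: [0.024, 1.0, 0.002, -0.001]
ft_force: [-0.1, -0.5, -4.2]
grip_width: 0.0585
grasp_force: 69.5
```

```bash
python3 -m jog '[0,0,-0.001,0,0,0,0,0,-0.001,0,0,0,0,0,-0.001,0,0,0]'
python3 -m jog '[0,0,0,0,0,0,0,0,0,0,0,0,0,0,0,0,0,0,0,0,0,0,0,0]' 0.8
python3 -m jog '[0,0,0.03,0,0,0,0,0,0.08,0,0,0,0,0,0.13,0,0,0,0,0,0.18,0,0,0,-0.05,0.1,0.2,0,0,0,-0.05,0.3,0.2,0,0,0,-0.05,0.3,0.2,0,0,0,-0.05,0.3,0.2,0,0,0,-0.05,0.3,0.2,0,0,0,-0.05,0.3,0.2,0,0,0]' 1
sed -i 's/top1/top2/; s/trays/trays2/' chk.py; python3 chk.py
```

```text
clock: 27.8
eef_pos: [0.3543, -0.2827, 0.0809]
tool_rot: [0.024, 1.0, 0.001, -0.001]
ft_force: [-2.6, 1.1, 1.5]
grip_width: 0.0583
grasp_force: 70.0
clock: 28.13
eef_pos: [0.3553, -0.2831, 0.0812]
tool_rot: [0.023, 1.0, 0.001, -0.0]
ft_force: [-0.3, -0.9, 0.1]
grip_width: 0.0768
grasp_force: 0.0
clock: 28.97
eef_pos: [0.3141, -0.0411, 0.2414]
tool_rot: [0.024, 1.0, 0.001, 0.0]
ft_force: [0.5, 1.1, -0.1]
grip_width: 0.0852
grasp_force: 0.0
xl [ 352.2 -282.5   60.3   49.6   87. ] in tray xy [-22.3   2.6] want +- 21.0 ang err -0.4
l [ 617.9 -165.8   46.2   41.    86.9] in tray xy [-15.7   0. ] want +- 16.5 ang err -0.4
m [476.8 -86.9  35.2  31.3 -68.2] in tray xy [13.5 -0.4] want +- 13.0 ang err -0.0
s [627.7 127.3  25.8  24.9 -68.2] in tray xy [-9.8 -0.6] want +- 10.0 ang err 1.4
```

View pics/trays2.png

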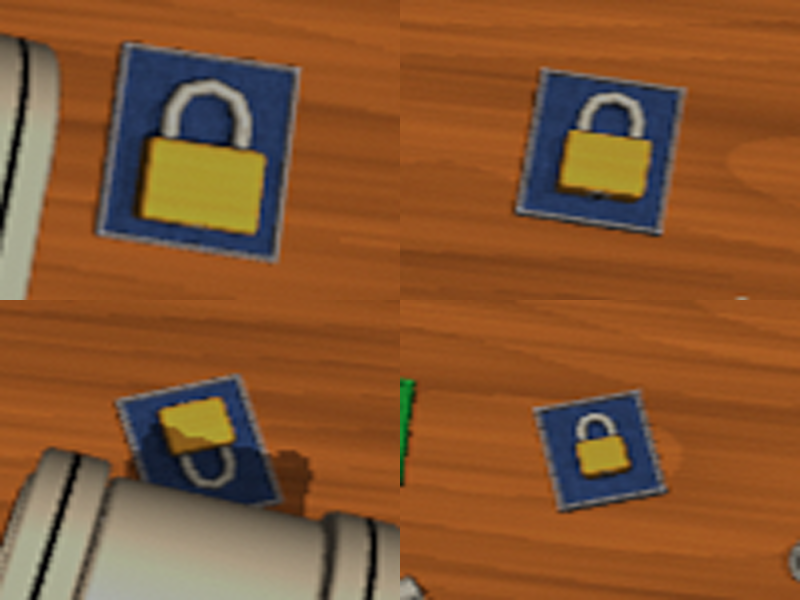

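All four padlocks now lie flat in their own trays. XL's outline is about 1 to 2.5 mm from its tray centre, and the other three are within about 1 mm. The gripper is clear, so I'll hand in.

```bash
python3 -c "
from workcell import bot
print(bot.job_done())"
```

```text
the job is handed in; nothing more can be done
None
```

I laid all four brass padlocks flat in their own trays, within about 3 mm of centre and 1.5° of lengthwise, never reached for the cylinders or the look-alikes, and handed the job in at about 29 s.

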